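# Hook the table easel's prop and raise its canvas mast to the 10 cm mark

## Task

Get the small table easel ready for a canvas: first swing the steel stay hook on its base down over the prop dowel until it lies fully home, so that the frame cannot fold. Then squeeze the lock button in the side of the mast's head, draw the mast up out of its sleeve until its 10 cm mark (the lower of the two long lines) is level with the rim of the sleeve, and finish while holding it there, with the button still squeezed in, so that the mast can be let down on the canvas; leave the things lying around where they are.

Things in the scene. Friction and masses are not known exactly. Their poses are not given: they have to be found in the camera images.
- easel: Wooden table easel, fixed. Origin: centre of its base on the table; +x its front (canvas ledge), +y its left; turned up to 0.35 rad about vertical. Two runners along x, 270 long, 20 wide, 22 high, at y = +-135 mm. H-frame 150 wide, 140 high at x = 45, leaning 0.26 rad to -x, with the mast's sleeve in its middle. Prop legs (y = +-60) stand on a 14 mm dowel along y at x = -80, z = 33 mm
- mast_head: Black block on the mast's top: 28 deep (x), 36 wide (y), 50 mm high (z); origin its centre, 206 mm above the table with the mast down, 302 at the 10 cm mark. z: the way the mast slides out, up and 0.26 rad to the easel's -x; y: the easel's, level. Pinch it across y: one side is plain, the button is in the +y side; 25 mm free beside both, all free above. A metal lip juts 24 mm from its front
- mast (a joint): How far the mast is out of its sleeve, m: 0 down, 0.10 the 10 cm mark at the rim, 0.115 end stop. Starts at 0 to 0.045, locked in one of the notches 10 mm apart. Button out: locked both ways (1 mm play). Button squeezed: it slides with a drag of about 1 N and sinks by its weight (0.33 to 0.51 kg with its head) if not held
- lock_button (a joint): Travel of the lock button into the head, m: 0 out, 0.006 flush with the head's side (end stop 0.0065). A spring pushes it out: 3.5 N at the start, 8 N flush. The mast is free from about 0.004 on
- button_face (a point): Centre of the outer face of the round lock button, 16 mm across, in the middle of the +y side of the mast's head; out, it stands 6 mm proud: head and button measure 42 mm across y, 36 mm with the button flush
- ten_mark (a point): Middle of the front of the mast's 10 cm mark: the lower of the two long black lines that run round the mast (28 mm wide, 2 mm thick; the upper one is the 5 cm mark; short ticks every 10 mm). It rises with the mast and is seen through the open front of the sleeve
- sleeve_rim (a point): Middle of the front of the upper rim of the sleeve's collar: the edge at which the scale is read. Fixed on the easel, 174 mm above the table
- hook (a joint): Angle of the stay hook, rad: 0 closed (level along the easel's +x over the dowel, at its stop), growing as it swings up; 1.57 upright, 1.75 stop. Starts between 0.9 and 1.6. The stiff hinge keeps the hook wherever it is left (about 1 N at the tab moves it)
- hook_pivot (a point): Hinge of the stay hook, on the right (-y) runner near its rear end, 45 mm above the table; axis along the easel's y. The tab is at pivot + 105 mm * (cos q along the easel's +x, sin q up) for a hook angle q
- hook_tab (a point): Middle of the finger tab at the hook's free end: a round cross-bar 12 mm thick, 26 mm long along the easel's y, overhanging the 8 mm hook bar on both sides; can be pinched across its 26 mm from above. Closed it is 45 mm above the table, over the runner; 50 mm are free on either side of it in y
- dipper: Small steel cup, 56 mm across and 36 mm high, behind the easel (its -x side); origin under its centre. Leave alone
- jar: Closed amber glass jar with steel cap, 60 mm across, 80 mm high, on the right of the easel; origin under its centre. Leave alone
- brush: Wide flat priming brush, about 200 mm long, lying on the table on the left of the easel, handle towards the robot. Leave alone

How it is judged:
By the outcome, as a careful person would: the job done as asked, in the order asked, and still so for the second after the job is handed in, while the arm keeps its last pose, push and grip.
It also fails if it takes over 48 s, if anything falls off the work surface, if the arm or the gripper's body presses on something with over 40 N, if the wrist force passes 120 N, or if a joint passes its speed limit or range.

## Robot

A 6-joint arm with a two-finger parallel gripper is mounted at the origin on the work surface. World frame = base frame: x ahead of the robot, y to its left, z up, the work surface at z = 0. Lengths are in m, angles in rad, forces in N, time in s.
With the tool pointing down it reaches from about 0.375 to 0.825 m from the base axis. Payload 5.5 kg.
Tool frame: the origin (TCP) lies at the very end of the fingers, on their centre line; the grasp point (between the pads) lies 19 mm behind it; z points along the fingers, y is the line along which they close (so a half turn about z gives the same grasp; the last joint's range is limited). The gripper opens to 85 mm and grips with 20 to 120 N. Pads are 22 mm wide; open, the fingers measure 114 mm over their backs; the gripper's body (76 mm by 85 mm) begins 54 mm behind the grasp point. The pads swing forward as they close: fully open they stand 13 mm farther back than shut.
Start: joints at [-1.331, 0.314, -0.047, 1.21, 0, 1.571], TCP at [0.143, -0.583, 0.231] pointing down, gripper open.
Joint ranges: [-2.67, 2.67], [-0.69, 1.73], [-1.03, 1.25], [-2.08, 2.16], [-1.42, 1.45], [-3.14, 3.14]. Speed limits (rad/s): [2.39, 2.39, 3.01, 3.14, 3.14, 3.14].

## Interface

Orientations are given as [roll, pitch, yaw] about the fixed x, y, z axes, in that order (R = Rz(yaw) Ry(pitch) Rx(roll)).
In Python, from cell import r gives the robot as it stands.
- The arm moves only by the shell command python3 -m jog 'ROWS' [FORCE]. ROWS is JSON, a list that holds one entry, the list of rows, each a list of 5 numbers: the finger opening in mm, from 0 to 85.4, then the shift along the tool's x, y, z in units of 30 mm (1.0 is 30 mm), then the turn about the tool's z in units of 6 degrees (1.0 is 6 degrees). In form: [[[fingers, dx, dy, dz, yaw], ...]]. A call has 1 to 5 rows; each row shifts and turns the commanded pose from where the row before left it, along the tool's axes as they then stand; what a row does not reach is not made up. A row lasts 1/12 s, in which the tool goes at most 41.7 mm and 7.16 degrees, less where a joint would pass 70% of its speed; a pose out of reach is approached as far as the arm can. A call is refused whole if a number of a shift passes 1 or a number of a turn 1, either way. A call with a gripper value outside its range is refused whole. The fingers move at their own pace and stop on an object; FORCE is the grip in N (left out, the last holds). Time passes only in rows, so rows that do not move let the fingers close. It gives the time, the measured TCP pose, the force, the opening and the grip force at its end, in the units of the state.
- r.get_state(): the state, without advancing time (a new reading comes with each control period).
- r.snapshot(name): name is "scene" or "top" or "wrist"; returns the picture (480x640x3 uint8, red, green, blue); there is no depth.
- r.camera_params(name): a dict with "fx", "fy", "cx", "cy" (pixels), "T" (4x4, takes a point from camera to world coordinates). Camera axes: x right, y down, z forward; pixel columns grow to the right and rows downward; lengths in m; the calibration is good to about 2 mm. A picture is of the moment at which its call begins: read the wrist's pose just before it. camera_params takes no time and is no camera call; for the wrist camera it gives the pose at the moment of the call.
- r.finish_job(): hands the job in; it is judged then, once.
Trained networks look in the newest picture that a camera, given by its name, has taken for a name from the list of things; names that differ only in an ending like _2 or _b are one class to them, and where a whole thing is asked for, a point or a joint stands for the part that bears it (a point fixed in the world has none). Each returns a list of dicts, best first, with "score" (0 to 1); they miss things now and then, are a little off and sometimes report something else, mostly with a low value. They report only what shows in the picture. A call takes as long as a camera call.
- r.silhouettes(target, camera): "mask" (480x640 bool, what is visible of it) and "uv" ([column, row] in pixels, amid what is visible of it).
The state is a dict: "clock": time; "q": joint angles; "qvel": joint speeds; "tau": joint torques, N m; "position": TCP position; "tcp_rot": TCP orientation; "contact_force": force on the tool from outside, world axes, zero at the start; "moment": the same for the moment, N m; "gripper_width": finger opening in m; "grasp_force": force on a finger pad.
Only numpy, scipy, OpenCV 4.12 (cv2) and the standard library are available. Lean on these libraries where they do the work, as an engineer would, in place of code of your own. Each camera call takes 0.05 s, during which the arm holds its last target. There are 200 camera calls.

## Working session

There is one attempt and no reset: what is moved stays moved. The work goes in short steps, Python scripts to look and compute and a shell command to move; the robot and the scene stay as the last step left them, time stands still between calls to the robot, and variables do not carry over. Pictures are saved under pics/ and viewed, at most 10 in all, crops included, and the job is handed in when it is done.

```bash
mkdir -p pics; ls; python3 - <<'E'
from cell import r
import cv2,numpy as np
s=r.get_state();print({k:np.round(v,3) for k,v in s.items()})
ims=[]
for c in("scene","top"):
    im=r.snapshot(c);cv2.imwrite(f"pics/{c}0.png",im[:,:,::-1])
    p=r.camera_params(c);print(c,p["fx"],p["cx"],p["cy"],np.round(p["T"],3).tolist())
    for n in("easel","mast_head","button_face","ten_mark","sleeve_rim","hook","hook_pivot","hook_tab","dipper","jar"):
        d=r.silhouettes(n,c)
        print(n,[(round(float(x["score"]),2),np.round(x["uv"]).tolist(),int(x["mask"].sum())) for x in d[:2]])
E
```

```text
pics
{'clock': np.float64(0.0), 'q': array([-1.331,  0.314, -0.048,  1.21 , -0.   ,  1.571]), 'qvel': array([-0.   ,  0.   ,  0.   ,  0.   ,  0.001,  0.001]), 'tau': array([ 2.0000e-03, -5.3960e+01,  3.3974e+01,  1.9000e-02,  0.0000e+00,
        0.0000e+00]), 'position': array([ 0.142, -0.582,  0.23 ]), 'tcp_rot': array([-3.14,  0.  ,  0.24]), 'contact_force': array([-0.477,  0.608, -0.559]), 'moment': array([-0.009,  0.007,  0.044]), 'grasp_force': np.float64(0.0), 'gripper_width': np.float64(0.085)}
scene 461.21982885465565 328.9258382155992 235.48982777854985 [[0.515, 0.457, -0.726, 1.214], [0.857, -0.3, 0.419, -0.342], [-0.026, -0.837, -0.546, 0.634], [0.0, 0.0, 0.0, 1.0]]
easel [(0.89, [344.0, 293.0], 11663)]
mast_head [(0.71, [347.0, 230.0], 1918)]
button_face [(0.64, [343.0, 291.0], 11741)]
ten_mark [(0.91, [348.0, 231.0], 1883), (0.41, [345.0, 294.0], 11555)]
sleeve_rim [(0.76, [347.0, 294.0], 11593), (0.2, [262.0, 247.0], 238)]
hook [(0.81, [261.0, 247.0], 182)]
hook_pivot [(0.64, [340.0, 290.0], 11953), (0.62, [262.0, 246.0], 231)]
hook_tab [(0.72, [262.0, 248.0], 248), (0.62, [205.0, 319.0], 1546)]
dipper [(0.53, [364.0, 239.0], 237), (0.19, [207.0, 318.0], 1569)]
jar [(0.85, [208.0, 320.0], 1386), (0.6, [263.0, 247.0], 200)]
top 462.0377311113647 323.12490477707763 242.54573465558244 [[-0.015, -0.989, 0.145, 0.453], [-1.0, 0.012, -0.025, 0.03], [0.023, -0.145, -0.989, 1.016], [0.0, 0.0, 0.0, 1.0]]
easel [(0.92, [313.0, 216.0], 9135)]
mast_head [(0.55, [315.0, 203.0], 650), (0.41, [368.0, 289.0], 229)]
button_face []
ten_mark [(0.82, [312.0, 203.0], 612)]
sleeve_rim [(0.78, [312.0, 220.0], 8981)]
hook [(0.57, [371.0, 288.0], 198)]
hook_pivot [(0.65, [313.0, 216.0], 9065)]
hook_tab [(0.5, [370.0, 289.0], 204)]
dipper [(0.87, [243.0, 304.0], 505)]
jar [(0.76, [432.0, 268.0], 786), (0.34, [312.0, 218.0], 8929)]
```

```bash
python3 - <<'E'
import cv2
a=cv2.imread("pics/scene0.png")[130:430,150:550];b=cv2.imread("pics/top0.png")[120:345,190:490]
cv2.imwrite("pics/a.png",cv2.resize(a,(800,600),interpolation=cv2.INTER_CUBIC));cv2.imwrite("pics/b.png",cv2.resize(b,(800,600),interpolation=cv2.INTER_CUBIC))
E
```

```text
(no output)
```

View pics/a.png

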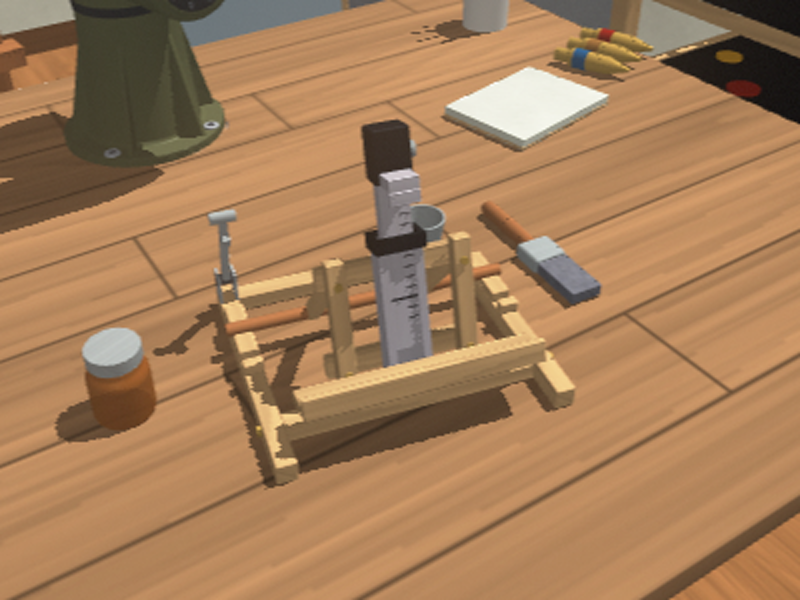

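View pics/b.png

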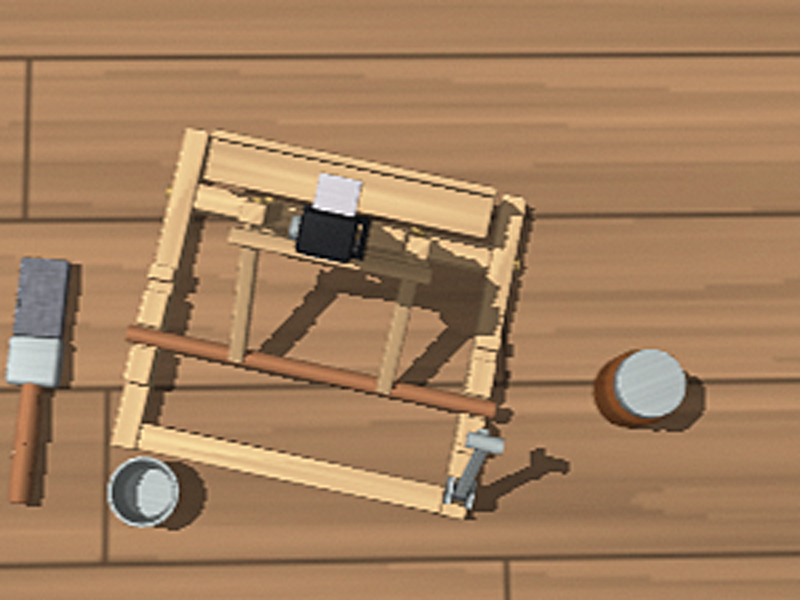

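The scene crop shows the easel facing away from the robot. In it the hook is nearly upright, with its tab at (222,216) and pivot at (227,283), and the head is at about (388,150). In the top crop the head is at (330,235), the tab at (485,443), the button is on the left, and yaw is about -0.2.

```bash
cat > h.py <<'E'
import numpy as np
from cell import r
from scipy.optimize import least_squares
def proj(c,P,p=None):
    p=p or r.camera_params(c);T=np.linalg.inv(p["T"]);q=T[:3,:3]@np.asarray(P)+T[:3,3]
    return np.array([p["fx"]*q[0]/q[2]+p["cx"],p["fy"]*q[1]/q[2]+p["cy"]])
def tri(obs):
    s=least_squares(lambda P:np.concatenate([proj(c,P,p)-uv for c,uv,p in obs]),[.55,0,.1]);return s.x,np.abs(s.fun).max()
def E2W(e,P):
    c,s=np.cos(e[2]),np.sin(e[2]);return np.array([e[0]+c*P[0]-s*P[1],e[1]+s*P[0]+c*P[1],P[2]])
def ray(c,uv,z,p=None):
    p=p or r.camera_params(c);d=p["T"][:3,:3]@[(uv[0]-p["cx"])/p["fx"],(uv[1]-p["cy"])/p["fy"],1];o=p["T"][:3,3]
    return o+d*(z-o[2])/d[2]
E
python3 - <<'E'
from h import *
t=lambda x,y:np.array([190+x/2.667,120+y/2.667]); s=lambda x,y:np.array([150+x/2,130+y/2])
C=[("top",t(197,130),(.135,.135,.022)),("top",t(515,197),(.135,-.135,.022)),("top",t(126,444),(-.135,.135,.022)),("top",t(455,514),(-.135,-.135,.022)),
("scene",s(285,462),(.135,-.135,.022)),("scene",s(562,383),(.135,.135,.022)),
("top",t(240,358),(-.08,.06,.035)),("top",t(385,389),(-.08,-.06,.035))]
P={c:r.camera_params(c) for c in("top","scene")}
f=lambda e:np.concatenate([proj(c,E2W(e,X),P[c])-uv for c,uv,X in C])
q=least_squares(f,[.55,0,-.2],loss="soft_l1");e=q.x;print("easel",e,f(e).reshape(-1,2).round(1).tolist())
def rel(w):
    c,s_=np.cos(e[2]),np.sin(e[2]);d=w-np.array([e[0],e[1],0]);return np.array([c*d[0]+s_*d[1],-s_*d[0]+c*d[1],d[2]])
for n,a,b in(("tab",t(485,443),s(222,216)),("pivot",t(461,490),s(228,282)),("headnet",np.array([315,203]),np.array([347,230])),("headtop_centre",t(331,232),s(386,126))):
    w,err=tri([("top",a,P["top"]),("scene",b,P["scene"])]);print(n,w.round(4),err.round(1),rel(w).round(4))
print(np.round(E2W(e,(-.08,-.135,.033)),3))
E
```

```text
easel [ 0.60597602  0.02933865 -0.2131024 ] [[0.6, -0.4], [0.7, -1.6], [0.1, 1.5], [0.7, 0.4], [-0.1, 2.2], [1.8, 2.9], [-3.3, 14.9], [-2.3, 14.5]]
tab [ 0.4967 -0.082   0.1432] 0.4 [-0.0833 -0.1319  0.1432]
pivot [ 0.4656 -0.0744  0.0393] 0.8 [-0.1152 -0.1311  0.0393]
headnet [0.644  0.0232 0.2032] 0.0 [0.0384 0.002  0.2032]
headtop_centre [0.6234 0.0267 0.2653] 1.0 [0.0176 0.0011 0.2653]
[ 0.499 -0.086  0.033]
```

```bash
python3 -m jog '[[[50,0,0,0,0.87],[50,0,0,0,0.87],[50,0,0,0,0.87],[50,0,0,0,0.87],[50,0,0,0,0.87]]]' 30 >/dev/null
python3 -m jog '[[[50,0.42,-0.99,0,0],[50,0.42,-0.99,0,0],[50,0.42,-0.99,0,0],[50,0.42,-0.99,0,0],[50,0.42,-0.99,0,0]]]' >/dev/null
python3 -m jog '[[[50,0.42,-0.99,0,0],[50,0.42,-0.99,0,0],[50,0.42,-0.99,0,0],[50,0.42,-0.99,0,0],[50,0.42,-0.99,0,0]]]' >/dev/null
python3 -m jog '[[[50,0.42,-0.99,0,0],[50,0.42,-0.99,0,0],[50,0.42,-0.99,0,0],[50,0.42,-0.99,0,0],[50,0.42,-0.99,0,0]]]' >/dev/null
python3 -m jog '[[[50,0.42,-0.99,0,0],[50,0.42,-0.99,0,0],[50,0.42,-0.99,0,0],[50,0.42,-0.99,0,0],[50,0,0,0,0]]]'
python3 - <<'E'
from h import *
import cv2
p=r.camera_params("wrist");im=r.snapshot("wrist");cv2.imwrite("pics/w1.png",im[:,:,::-1])
s=r.get_state();print(s["position"],s["tcp_rot"],p["T"].round(3).tolist(),p["fx"],p["cx"],p["cy"])
print("tab pred",proj("wrist",[.4967,-.082,.143],p),"pivot",proj("wrist",[.4656,-.0744,.045],p),"head",proj("wrist",[.63,.026,.241],p))
E
```

```text
clock: 3.18
position: [0.4972, -0.093, 0.2313]
tcp_rot: [-3.129, -0.002, -0.192]
contact_force: [0.9, 0.2, 0.3]
gripper_width: 0.0502
grasp_force: 0.0
[ 0.49570237 -0.09432022  0.23120356] [-3.13015027e+00 -1.97630150e-04 -1.94443705e-01] [[-0.191, -0.937, -0.293, 0.573], [-0.981, 0.179, 0.069, -0.109], [-0.012, 0.301, -0.954, 0.374], [0.0, 0.0, 0.0, 1.0]] 411.80493983709295 322.30338023139797 238.81906605252192
tab pred [307.10934581 250.27775257] pivot [311.2718029  248.04543802] head [-1.66541958e+02  2.86884102e-02]
```

View pics/w1.png

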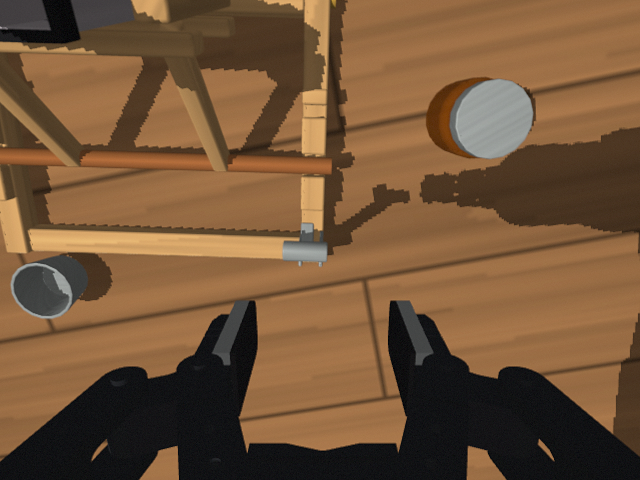

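The wrist view shows the tab at (305,251), about where I predicted (307,250). Its bar is aligned with the jaws. I'll go down and pinch it.

```bash
python3 -m jog '[[[50,0,-0.41,0.3,0.2],[50,0,0,0.8,0],[50,0,0,0.8,0],[50,0,0,0.8,0],[50,0,0,0.7,0]]]' >/dev/null
python3 -m jog '[[[50,0,0,0,0],[15,0,0,0,0],[15,0,0,0,0],[15,0,0,0,0],[15,0,0,0,0]]]' 30
python3 -m jog '[[[15,0,0,0,0],[15,0,0,0,0],[15,0,0,0,0],[15,0,0,0,0]]]'
python3 - <<'E'
from h import *
s=r.get_state();print(s["position"],s["tcp_rot"],s["grasp_force"])
E
```

```text
clock: 4.07
position: [0.497, -0.0823, 0.1296]
tcp_rot: [-3.091, -0.001, -0.196]
contact_force: [9.9, 40.4, 0.2]
gripper_width: 0.0245
grasp_force: 31.2
clock: 4.4
position: [0.497, -0.0823, 0.1296]
tcp_rot: [-3.092, -0.001, -0.196]
contact_force: [10.6, 40.4, -0.2]
gripper_width: 0.0245
grasp_force: 31.2
[ 0.49700189 -0.08230837  0.12961   ] [-3.09189606e+00 -6.18194325e-04 -1.96086314e-01] 31.18328019976616
```

```bash
python3 -m jog '[[[15,0,-0.1,0,0],[15,0,0,0,0],[15,0,0,0,0]]]' 20
python3 -m jog '[[[15,0,-0.1,0,0],[15,0,0,0,0],[15,0,0,0,0]]]'
```

```text
clock: 4.65
position: [0.497, -0.0821, 0.1296]
tcp_rot: [-3.094, -0.0, -0.195]
contact_force: [9.0, 34.8, -0.7]
gripper_width: 0.0244
grasp_force: 31.1
clock: 4.9
position: [0.497, -0.082, 0.1296]
tcp_rot: [-3.095, -0.0, -0.193]
contact_force: [7.3, 31.0, -0.7]
gripper_width: 0.0248
grasp_force: 31.0
```

```bash
python3 -m jog '[[[45,0,0,0,0],[45,0,0,0,0],[45,0,0,0,0],[45,0,0,0,0]]]' 20
python3 - <<'E'
from h import *
import cv2
p=r.camera_params("wrist");im=r.snapshot("wrist");cv2.imwrite("pics/w2.png",im[:,:,::-1])
s=r.get_state();print(s["position"],s["tcp_rot"],s["q"],s["contact_force"])
E
```

```text
clock: 5.23
position: [0.4942, -0.0902, 0.1289]
tcp_rot: [-3.115, 0.002, -0.198]
contact_force: [-1.2, 5.7, -2.6]
gripper_width: 0.0446
grasp_force: 2.5
[ 0.49425901 -0.09017932  0.12890422] [-3.11513021e+00  2.34935450e-03 -1.97713529e-01] [-0.19789559  0.20142235 -0.43743724  0.93429091  0.02646201  3.14141053] [ 0.150797    5.70505838 -3.43877744]
```

View pics/w2.png

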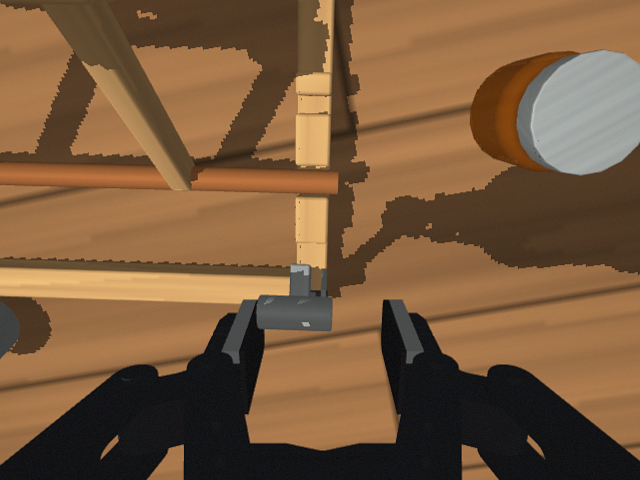

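Joint 6 is on its upper limit (3.141), so the pose isn't being tracked and the tab sits off-centre in the jaws. I'll rise and make the half turn, which gives the same grasp.

```bash
python3 -m jog '[[[50,0,0,-0.8,0],[50,0,0,-0.8,0],[50,0,0,-0.8,0],[50,0,0,0,-1],[50,0,0,0,-1]]]' >/dev/null
python3 -m jog '[[[50,0,0,0,-1],[50,0,0,0,-1],[50,0,0,0,-1],[50,0,0,0,-1],[50,0,0,0,-1]]]' >/dev/null
python3 -m jog '[[[50,0,0,0,-1],[50,0,0,0,-1],[50,0,0,0,-1],[50,0,0,0,-1],[50,0,0,0,-1]]]' >/dev/null
python3 -m jog '[[[50,0,0,0,-1],[50,0,0,0,-1],[50,0,0,0,-1],[50,0,0,0,-1],[50,0,0,0,-1]]]' >/dev/null
python3 -m jog '[[[50,0,0,0,-1],[50,0,0,0,-1],[50,0,0,0,-1],[50,0,0,0,-1],[50,0,0,0,-1]]]' >/dev/null
python3 -m jog '[[[50,0,0,0,-1],[50,0,0,0,-1],[50,0,0,0,-1],[50,0,0,0,-1],[50,0,0,0,-1]]]' >/dev/null
python3 -m jog '[[[50,0,0,0,-1],[50,0,0,0,-1],[50,0,0,0,-1],[50,0,0,0,0],[50,0,0,0,0]]]'
python3 - <<'E'
from h import *
s=r.get_state();print(s["position"],s["tcp_rot"],s["q"])
for c in("top","scene"):
    r.snapshot(c)
    print(c,[(round(float(x["score"]),2),np.round(x["uv"],1)) for x in r.silhouettes("hook_tab",c)[:2]])
E
```

```text
clock: 8.2
position: [0.495, -0.0931, 0.2016]
tcp_rot: [3.118, -0.0, 2.941]
contact_force: [-1.0, -0.6, 0.5]
gripper_width: 0.0499
grasp_force: 0.0
[ 0.49502916 -0.09313203  0.20163703] [ 3.11770189e+00 -1.51434291e-04  2.94061728e+00] [-2.01654181e-01  1.48234099e-01 -3.26474200e-01  1.09625568e+00
  2.38906556e-02 -6.79004185e-04]
top [(0.63, array([310.3, 214.9]))]
scene [(0.48, array([263.1, 249.6])), (0.25, array([346.4, 232.5]))]
```

```bash
python3 -m jog '[[[50,0,0.37,0,0.1],[50,0,0,0.8,0],[50,0,0,0.8,0],[50,0,0,0.9,0],[50,0,0,0,0]]]'
python3 -m jog '[[[15,0,0,0,0],[15,0,0,0,0],[15,0,0,0,0],[15,0,0,0,0],[15,0,0,0,0]]]' 25
```

```text
clock: 8.82
position: [0.4943, -0.0788, 0.1225]
tcp_rot: [3.117, -0.008, 2.934]
contact_force: [-1.5, -0.0, -0.4]
gripper_width: 0.0499
grasp_force: 0.0
clock: 9.23
position: [0.498, -0.0807, 0.1281]
tcp_rot: [3.119, 0.001, 2.933]
contact_force: [-2.1, -5.7, -2.1]
gripper_width: 0.025
grasp_force: 26.7
```

```bash
python3 -m jog '[[[15,-0.36,0,0.12,0],[15,-0.31,0,0.18,0],[15,-0.31,0,0.2,0],[15,-0.29,0,0.23,0],[15,0,0,0,0]]]'
python3 -m jog '[[[15,-0.25,0,0.26,0],[15,-0.24,0,0.28,0],[15,-0.2,0,0.31,0],[15,-0.17,0,0.33,0],[15,0,0,0,0]]]'
python3 -m jog '[[[15,-0.13,0,0.34,0],[15,-0.1,0,0.36,0],[15,-0.06,0,0.36,0],[15,-0.02,0,0.37,0],[15,0,0,0,0]]]'
```

```text
clock: 9.65
position: [0.535, -0.089, 0.1047]
tcp_rot: [3.121, -0.002, 2.933]
contact_force: [-2.9, -7.6, -1.3]
gripper_width: 0.0251
grasp_force: 27.5
clock: 10.07
position: [0.56, -0.0945, 0.069]
tcp_rot: [3.124, -0.002, 2.932]
contact_force: [-4.8, -10.2, -0.9]
gripper_width: 0.0248
grasp_force: 27.5
clock: 10.48
position: [0.5701, -0.0965, 0.0283]
tcp_rot: [3.125, 0.001, 2.932]
contact_force: [-5.3, -13.9, 1.3]
gripper_width: 0.0249
grasp_force: 31.0
```

```bash
python3 -m jog '[[[15,0,0,0.15,0],[15,0,0,0.1,0],[15,0,0,0,0]]]'
python3 - <<'E'
from h import *
import cv2
p=r.camera_params("wrist");im=r.snapshot("wrist");cv2.imwrite("pics/w3.png",im[:,:,::-1])
a=r.snapshot("scene");cv2.imwrite("pics/s3.png",a[:,:,::-1])
s=r.get_state();print(s["position"],s["contact_force"])
E
```

```text
clock: 10.73
position: [0.5713, -0.0967, 0.0242]
tcp_rot: [3.126, 0.004, 2.932]
contact_force: [-12.9, -13.9, 28.5]
gripper_width: 0.0251
grasp_force: 35.4
[ 0.57132202 -0.09675211  0.02420389] [-11.63892935 -12.65142923  28.41493458]
```

```bash
python3 -m jog '[[[50,0,0,-0.1,0],[50,0,0,0,0],[50,0,0,0,0],[50,0,0,-0.9,0],[50,0,0,-0.9,0]]]' >/dev/null
python3 -m jog '[[[60,0,0,-0.95,0],[60,0,0,-0.95,0],[60,0,0,-0.95,0],[60,0,0,-0.95,0],[60,0,0,-0.95,0]]]' >/dev/null
python3 -m jog '[[[60,0,0,-0.95,0],[60,0,0,-0.95,0],[60,0,0,-0.95,0],[60,0,0,0,0]]]'
python3 - <<'E'
from h import *
import cv2
p=r.camera_params("wrist");im=r.snapshot("wrist");a=r.snapshot("scene")[150:390,180:500];t=r.snapshot("top")[140:300,230:440]
s=r.get_state();print(s["position"],s["tcp_rot"],s["q"].round(2))
A=np.vstack([cv2.resize(a,(400,300)),cv2.resize(t,(400,300))]);B=np.vstack([cv2.resize(im,(400,300)),np.zeros((300,400,3),np.uint8)])
cv2.imwrite("pics/m4.png",np.hstack([A,B])[:,:,::-1]);cv2.imwrite("pics/w4.png",im[:,:,::-1])
E
```

```text
clock: 12.0
position: [0.5713, -0.0988, 0.3103]
tcp_rot: [3.116, 0.008, 2.935]
contact_force: [0.2, 0.1, 0.2]
gripper_width: 0.0598
grasp_force: 0.0
[ 0.56878655 -0.09846696  0.30376116] [ 3.11633247e+00 -5.52851677e-04  2.93478249e+00] [-0.19  0.25  0.04  1.35  0.03  0.02]
```

View pics/m4.png

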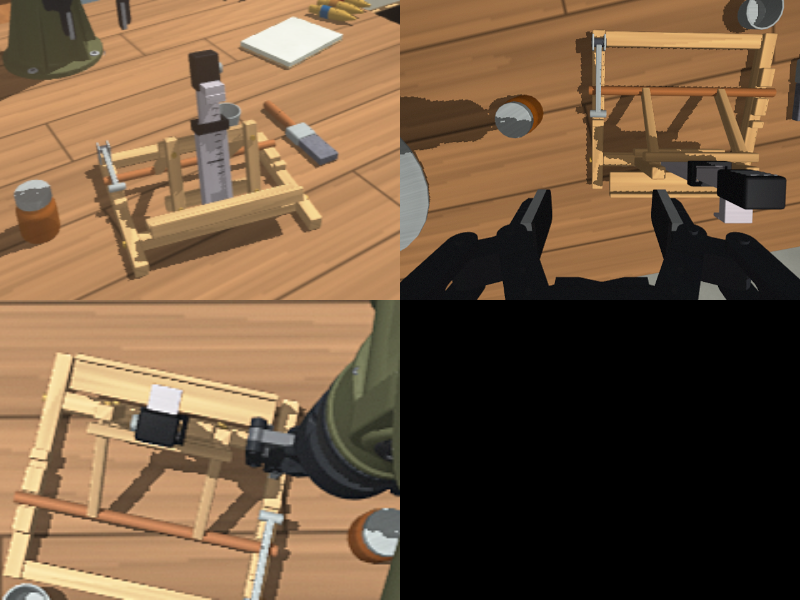

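The hook now lies level along the runner, over the dowel (tab at (271,518) in the top panel). The head is untouched at (160,427) in that panel. I'll move above it and take one close look.

```bash
python3 -m jog '[[[60,-0.23,0.88,0,0.06],[60,-0.23,0.88,0,0],[60,-0.23,0.88,0,0],[60,-0.23,0.88,0,0],[60,-0.22,0.9,0,0]]]' >/dev/null
python3 -m jog '[[[60,0,0,0,0],[60,0,0,0,0]]]'
python3 - <<'E'
from h import *
import cv2
P={c:r.camera_params(c) for c in("top","scene")}
e=[.606,.0293,-.213]
w,err=tri([("top",np.array([372.3,256.3]),P["top"]),("scene",np.array([272.8,298.8]),P["scene"])]);print("tab",w.round(4),err)
p=r.camera_params("wrist");im=r.snapshot("wrist").copy()
for d in(.03,.04):
    O=np.array([.024+.257*(.036-d),0,.206+.966*d]);ax=np.array([-.257,0,.966]);fx=np.array([.966,0,.257])
    for a,b,c in((1,1,1),(1,-1,1),(-1,-1,1),(-1,1,1)):
        uv=proj("wrist",E2W(e,O+fx*.014*a+np.array([0,.018*b,0])+ax*.025*c),p);print(d,a,b,uv.round(1));cv2.circle(im,tuple(int(v) for v in uv.round()),2,(255,0,0) if d<.035 else (0,255,0),-1)
s=r.get_state();print(s["position"],s["tcp_rot"],s["q"].round(2))
cv2.imwrite("pics/w5.png",im[:,:,::-1])
E
```

```text
clock: 12.73
position: [0.6295, 0.025, 0.305]
tcp_rot: [3.118, -0.004, 2.931]
contact_force: [-0.1, -0.9, -0.6]
gripper_width: 0.0601
grasp_force: 0.0
tab [ 0.5644 -0.0979  0.045 ] 0.11596504031075483
0.03 1 1 [354.2 292. ]
0.03 1 -1 [280.8 292.6]
0.03 -1 -1 [280.3 235.5]
0.03 -1 1 [354.1 235.1]
0.04 1 1 [356.3 295.7]
0.04 1 -1 [279.1 296.3]
0.04 -1 -1 [278.6 236.2]
0.04 -1 1 [356.3 235.8]
[0.6291647  0.02396926 0.30541662] [ 3.11779676 -0.00387411  2.92941131] [0.03 0.36 0.18 1.39 0.02 0.24]
```

View pics/w5.png

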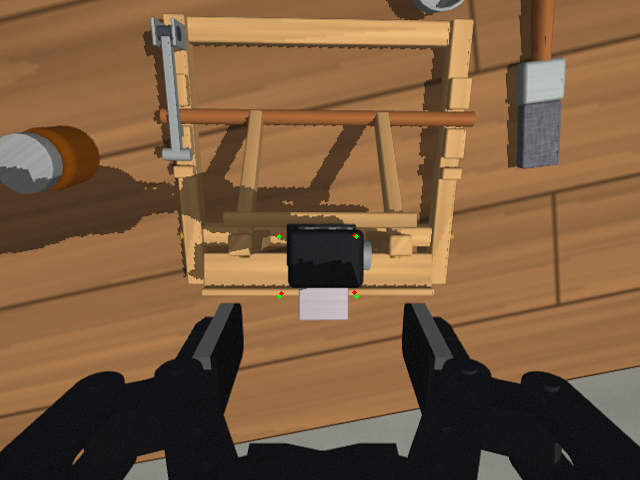

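The head's top face spans u 287–363 and v 226–288, with the button on the right at (368,255). The jaw centre is near u 323, so I need about +1 mm in y and about 2 mm towards the robot. The hook tab triangulates to z = 0.045, so the hook is home. I'll go down and squeeze.

```bash
python3 -m jog '[[[54,0.07,0.04,0,0],[54,0,0,0.7,0],[54,0,0,0.7,0],[54,0,0,0.75,0],[54,0,0,0.7,0]]]'
python3 -m jog '[[[54,0,0,0,0],[54,0,0,0,0]]]'
python3 -m jog '[[[30,0,0,0,0],[30,0,0,0,0],[30,0,0,0,0],[30,0,0,0,0],[30,0,0,0,0]]]' 35
```

```text
clock: 13.2
position: [0.6277, 0.0261, 0.2208]
tcp_rot: [3.117, -0.001, 2.927]
contact_force: [-0.4, 0.4, 0.1]
gripper_width: 0.0542
grasp_force: 0.0
clock: 13.37
position: [0.627, 0.0264, 0.2211]
tcp_rot: [3.118, -0.004, 2.927]
contact_force: [-0.0, -0.7, 1.3]
gripper_width: 0.0543
grasp_force: 0.0
clock: 13.78
position: [0.6288, 0.0284, 0.2233]
tcp_rot: [3.115, -0.0, 2.929]
contact_force: [-0.3, 6.3, -2.7]
gripper_width: 0.0357
grasp_force: 35.4
```

The width reads 35.7 mm, so the button is flush. I'll draw up 40 mm along the mast axis, then read the scale.

```bash
python3 -m jog '[[[30,0.086,0,-0.322,0],[30,0.086,0,-0.322,0],[30,0.086,0,-0.322,0],[30,0.086,0,-0.322,0],[30,0,0,0,0]]]'
python3 -m jog '[[[30,0,0,0,0],[30,0,0,0,0]]]'
python3 - <<'E'
from h import *
import cv2
im=r.snapshot("scene");cv2.imwrite("pics/s6.png",im[:,:,::-1])
e=[.606,.0293,-.213]
# rim: fixed; crop around sleeve
c=im[180:330,300:400];cv2.imwrite("pics/s6c.png",cv2.resize(c,(400,600),interpolation=cv2.INTER_CUBIC)[:,:,::-1])
print(r.get_state()["position"])
E
```

```text
clock: 14.2
position: [0.6184, 0.0307, 0.2636]
tcp_rot: [3.113, 0.001, 2.929]
contact_force: [-0.4, 9.5, -3.1]
gripper_width: 0.0357
grasp_force: 39.2
clock: 14.37
position: [0.6187, 0.0306, 0.2622]
tcp_rot: [3.113, 0.0, 2.929]
contact_force: [0.1, 10.5, -3.1]
gripper_width: 0.0364
grasp_force: 38.9
[0.61871226 0.0306327  0.26213756]
```

View pics/s6c.png

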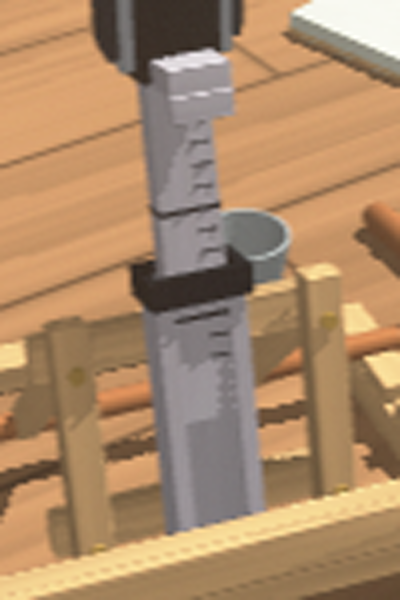

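The scale now shows the 5 cm mark at crop (185,212), the 10 cm mark at (200,318) and the rim edge at about y 275. At 21 px/cm that leaves about 20 mm. This fits a start notch of 0.04 plus 40 mm drawn. I'll go 19 mm and check.

```bash
python3 -m jog '[[[30,0.055,0,-0.204,0],[30,0.055,0,-0.204,0],[30,0.055,0,-0.204,0],[30,0,0,0,0],[30,0,0,0,0]]]'
python3 - <<'E'
from h import *
import cv2
im=np.mean([r.snapshot("scene") for _ in range(2)],0).astype(np.uint8)
w=r.snapshot("wrist")
c=cv2.resize(im[190:290,315:385],(420,600),interpolation=cv2.INTER_CUBIC)
w2=cv2.resize(w[100:400,200:440],(380,475))
o=np.zeros((600,800,3),np.uint8);o[:,:420]=c;o[:475,420:]=w2
cv2.imwrite("pics/s7c.png",o[:,:,::-1]);cv2.imwrite("pics/s7.png",im[:,:,::-1]);print(r.get_state()["position"])
P=r.camera_params("scene");e=[.606,.0293,-.213];ax=np.array([-.257,0,.966])
# previous picture: marks 5,10 -> rim x, y, d
f=lambda v:np.concatenate([proj("scene",E2W(e,np.array([v[0],v[1],.174])+ax*(v[2]-m)),P)-uv for m,uv in((.05,np.array([346.3,233])),(.1,np.array([350.3,259.4])))])
q=least_squares(f,[.05,0,.08]);print(q.x,q.fun)
print("rim px",proj("scene",E2W(e,[q.x[0],q.x[1],.174]),P))
E
```

```text
clock: 14.83
position: [0.6139, 0.0317, 0.2808]
tcp_rot: [3.112, 0.001, 2.929]
contact_force: [0.9, 11.5, -3.1]
gripper_width: 0.0363
grasp_force: 40.6
[0.61393419 0.03169565 0.28050578]
[0.04696798 0.00113107 0.07539876] [ 0.64863171 -0.06575379 -0.66165744  0.06707426]
rim px [348.32830175 246.54409127]
```

View pics/s7c.png

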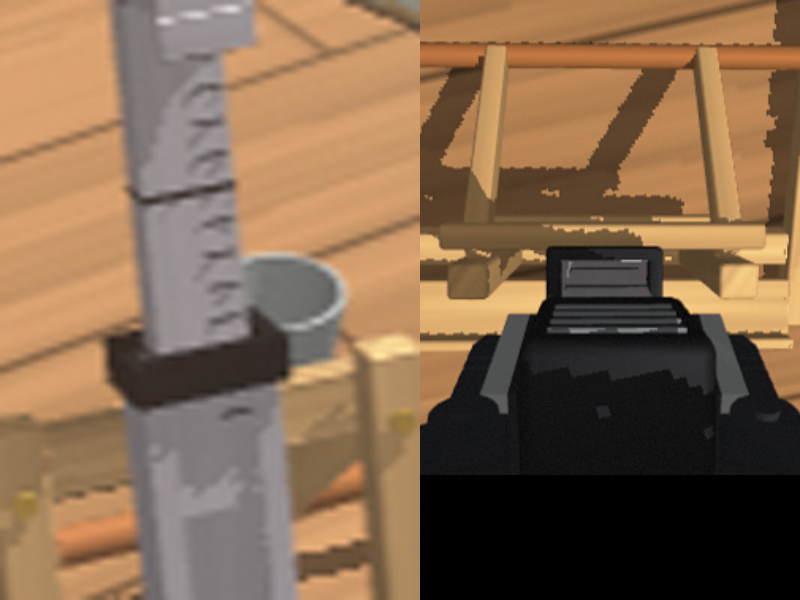

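```bash
python3 - <<'E'
import cv2,numpy as np
for n in("s6","s7"):
    g=cv2.imread(f"pics/{n}.png",0)
    print(n);print("v",list(range(216,266)))
    for u in range(340,354,2):print(u,g[216:266,u].tolist())
im=cv2.imread("pics/s7.png")
c=im[210:262,328:368];cv2.imwrite("pics/z7.png",cv2.resize(c,(460,598),interpolation=cv2.INTER_NEAREST)*1)
b=np.clip(c.astype(float)*2.2,0,255).astype(np.uint8)
cv2.imwrite("pics/z7.png",cv2.resize(b,(460,598),interpolation=cv2.INTER_NEAREST))
E
```

```text
s6
v [216, 217, 218, 219, 220, 221, 222, 223, 224, 225, 226, 227, 228, 229, 230, 231, 232, 233, 234, 235, 236, 237, 238, 239, 240, 241, 242, 243, 244, 245, 246, 247, 248, 249, 250, 251, 252, 253, 254, 255, 256, 257, 258, 259, 260, 261, 262, 263, 264, 265]
340 [124, 122, 123, 123, 125, 124, 124, 124, 124, 124, 124, 125, 138, 149, 144, 145, 139, 84, 75, 137, 138, 134, 134, 128, 128, 122, 121, 122, 120, 116, 110, 110, 109, 78, 51, 46, 44, 47, 47, 47, 45, 48, 109, 123, 124, 122, 124, 122, 137, 141]
342 [125, 126, 125, 126, 126, 124, 139, 139, 140, 139, 147, 146, 147, 147, 147, 147, 145, 59, 105, 147, 147, 145, 148, 147, 147, 147, 149, 147, 147, 146, 147, 147, 147, 62, 49, 45, 46, 46, 46, 47, 46, 71, 124, 124, 124, 124, 123, 123, 123, 122]
344 [126, 140, 140, 150, 150, 149, 150, 151, 150, 150, 149, 150, 151, 151, 150, 150, 109, 63, 126, 126, 139, 149, 148, 148, 148, 148, 148, 149, 148, 148, 148, 147, 107, 50, 46, 45, 45, 45, 45, 45, 45, 92, 124, 112, 63, 126, 124, 125, 125, 135]
346 [148, 135, 136, 147, 148, 148, 148, 149, 148, 148, 148, 148, 147, 147, 149, 149, 82, 83, 139, 149, 150, 150
[... 2115 characters left out ...]
9, 78, 95, 135, 136, 148, 148, 129, 139, 148, 148, 148, 135, 148, 135, 135, 138, 149, 149, 148, 148, 148, 149, 148, 149, 149, 149, 134, 51, 45, 45, 45, 45, 44, 45, 45, 81, 125, 125, 125, 124, 124, 124, 125, 124, 125]
350 [118, 137, 126, 140, 142, 52, 119, 141, 150, 150, 122, 104, 149, 150, 150, 149, 82, 126, 140, 150, 150, 121, 114, 149, 136, 148, 148, 100, 125, 138, 147, 97, 49, 46, 45, 45, 45, 45, 44, 46, 116, 125, 125, 125, 124, 125, 126, 125, 126, 126]
352 [139, 139, 149, 148, 95, 82, 147, 143, 142, 148, 88, 125, 125, 148, 149, 135, 95, 149, 149, 148, 148, 94, 130, 124, 139, 147, 120, 101, 148, 148, 147, 52, 45, 44, 45, 44, 45, 44, 44, 74, 126, 124, 108, 89, 125, 125, 125, 124, 125, 125]
```

View pics/z7.png

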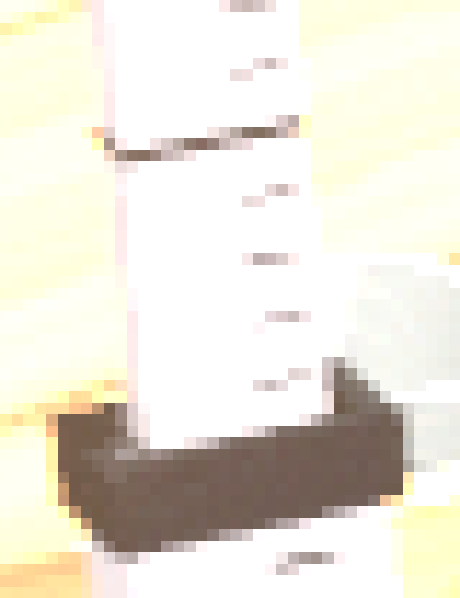

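```bash
python3 - <<'E'
import cv2,numpy as np
from scipy.ndimage import median_filter
for n in("scene0","s6","s7"):
    g=cv2.imread(f"pics/{n}.png",0).astype(float)
    for u in(349,350,351,352,353):
        c=g[:,u];dk=np.clip(median_filter(c,7)-c-5,0,None);out=[];v=195
        while v<275:
            if dk[v]>0 :
                a=v
                while dk[v]>0:v+=1
                if dk[a:v].sum()>25: out.append((round(float((np.arange(a,v)*dk[a:v]).sum()/dk[a:v].sum()),2),int(dk[a:v].sum())))
            v+=1
        print(n,u,out,"collar",[int(i) for i in np.where(c[240:262]<60)[0]+240][:1])
E
```

```text
scene0 349 [] collar [248]
scene0 350 [(236.51, 49), (242.0, 34)] collar [248]
scene0 351 [(236.1, 51), (241.96, 45)] collar [248]
scene0 352 [(236.0, 35), (241.69, 62), (258.0, 28), (263.0, 27)] collar [247]
scene0 353 [(236.22, 46), (241.2, 46), (257.32, 31), (262.83, 46), (273.21, 33)] collar [247]
s6 349 [(215.08, 52), (221.12, 40), (226.22, 51), (231.75, 91), (237.27, 30), (259.0, 67)] collar [248]
s6 350 [(210.09, 33), (215.0, 47), (220.76, 70), (226.0, 48), (231.71, 106), (237.07, 54), (242.64, 33), (258.59, 79)] collar [248]
s6 351 [(214.84, 55), (220.47, 80), (226.12, 57), (231.57, 114), (237.0, 51), (242.35, 77), (258.44, 93)] collar [248]
s6 352 [(220.09, 53), (225.95, 42), (231.31, 123), (237.0, 45), (242.05, 66), (258.28, 96)] collar [247]
s6 353 [(230.97, 108), (236.59, 68), (242.0, 56), (258.04, 71), (263.11, 45), (268.31, 35)] collar [247]
s7 349 [(199.28, 58), (204.0, 47), (210.26, 69), (215.68, 44), (221.43, 115), (227.0, 42), (232.0, 27)] collar [248]
s7 350 [(199.0, 26), (204.0, 49), (210.08, 49), (215.33, 43), (221.17, 100), (226.65, 63), (232.22, 80), (237.67, 43), (243.2, 41)] collar [248]
s7 351 [(204.12, 43), (209.71, 55), (215.2, 59), (220.82, 102), (226.51, 73), (232.08, 64), (237.16, 37), (243.0, 47)] collar [248]
s7 352 [(215.1, 40), (220.57, 99), (226.33, 66), (231.86, 56), (237.13, 45), (242.75, 55), (258.74, 42)] collar [247]
s7 353 [(204.0, 30), (220.41, 99), (226.0, 28), (231.6, 53), (237.15, 62), (242.31, 61), (258.33, 51)] collar [247]
```

By the ticks, the mast is at about 0.0978: the 10 cm mark would sit at v ≈ 248, and the rim cut is at 246.5. About 2 mm more is needed. I'll also ease the sideways force.

```bash
python3 -m jog '[[[30,0.017,0.1,-0.066,0],[30,0,0,0,0],[30,0,0,0,0],[30,0,0,0,0]]]'
python3 - <<'E'
from h import *
import cv2
from scipy.ndimage import median_filter
im=r.snapshot("scene")[:,:,::-1];cv2.imwrite("pics/s8.png",im);g=cv2.cvtColor(im.copy(),cv2.COLOR_BGR2GRAY).astype(float)
for u in(346,348,350,351,352,353):
    c=g[:,u];print(u,c[218:223].astype(int).tolist(),c[240:250].astype(int).tolist())
    dk=np.clip(median_filter(c,7)-c-5,0,None);o=[]
    for a in range(212,246):
        if dk[a]>25 and dk[a]==dk[a-2:a+3].max(): o.append(round(float((np.arange(a-1,a+2)*dk[a-1:a+2]).sum()/dk[a-1:a+2].sum()),2))
    print("  ",o)
s=r.get_state();print(s["position"],s["q"].round(2))
c=im[200:262,328:368];cv2.imwrite("pics/z8.png",cv2.resize(np.clip(c*1.6,0,255).astype(np.uint8),(387,600),interpolation=cv2.INTER_NEAREST))
E
```

```text
clock: 15.32
position: [0.6136, 0.0318, 0.2815]
tcp_rot: [3.117, 0.0, 2.928]
contact_force: [0.6, 1.2, -2.9]
gripper_width: 0.0361
grasp_force: 38.7
346 [134, 148, 148, 75, 84] [151, 149, 149, 151, 150, 150, 149, 148, 85, 49]
   [221.46]
348 [151, 149, 134, 54, 138] [149, 150, 149, 150, 150, 149, 149, 134, 52, 48]
   [215.38, 221.0]
350 [152, 151, 96, 78, 127] [150, 149, 123, 113, 126, 140, 148, 98, 48, 46]
   [215.0, 220.71, 226.0, 232.1, 237.08]
351 [151, 150, 75, 84, 142] [150, 149, 94, 118, 139, 150, 149, 77, 48, 48]
   [214.82, 220.47, 226.13, 231.62, 237.0, 242.34]
352 [150, 149, 53, 125, 150] [149, 148, 82, 140, 149, 149, 148, 54, 48, 46]
   [220.17, 225.97, 231.08, 237.0, 242.05]
353 [154, 137, 53, 151, 150] [149, 147, 86, 147, 147, 147, 132, 52, 46, 44]
   [219.91, 231.0, 236.6, 242.0]
[0.61368783 0.03181347 0.28142327] [0.04 0.32 0.08 1.32 0.02 0.25]
```

View pics/z8.png

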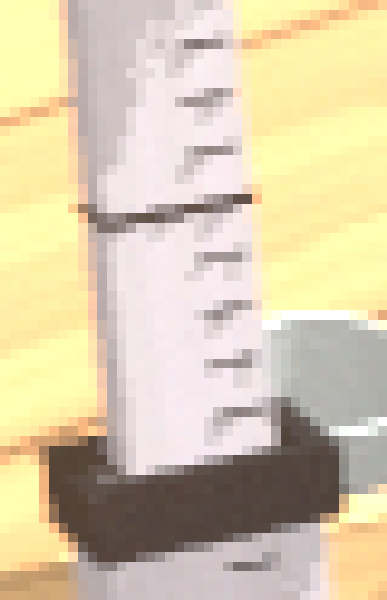

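The pattern is now exactly 20 mm above the earlier reading, and the mark's top edge is still hidden just under the rim. I'll step up in about 1 mm steps and watch for the mark emerging at the rim cut.

```bash
cat > look.py <<'E'
from h import *
import cv2
im=r.snapshot("scene")[:,:,::-1];g=cv2.cvtColor(im.copy(),cv2.COLOR_BGR2GRAY).astype(float)
cut=[];m5=[]
for u in range(343,354):
    c=g[:,u];cut.append(249.5-np.clip((c[243:250]-47)/101,0,1)[::-1].cumsum()[-1]*0-0) if 0 else cut.append(244.5+np.clip((c[245:250]-47)/101,0,1).sum())
    d=np.clip(140-c[216:224],0,None);m5.append((np.arange(216,224)*d).sum()/d.sum())
print("cut",np.round(np.mean(cut),2),"mark5",np.round(m5,2)[[3,5,8]],np.round(np.mean(m5),2),r.get_state()["position"])
E
python3 look.py
python3 -m jog '[[[30,0.009,0,-0.033,0],[30,0,0,0,0],[30,0,0,0,0]]]' >/dev/null; python3 look.py
python3 -m jog '[[[30,0.009,0,-0.033,0],[30,0,0,0,0],[30,0,0,0,0]]]' ; python3 look.py
```

```text
cut 247.39 mark5 [221.21 220.35 220.5 ] 220.9 [0.61369585 0.03179802 0.28131306]
cut 247.39 mark5 [220.86 220.05 220.09] 220.53 [0.61349292 0.03184524 0.28215653]
clock: 15.97
position: [0.6132, 0.0319, 0.2832]
tcp_rot: [3.117, -0.0, 2.928]
contact_force: [2.1, -0.4, -2.8]
gripper_width: 0.0358
grasp_force: 38.5
cut 246.91 mark5 [220.39 219.58 219.65] 220.0 [0.61322315 0.03192651 0.28316877]
```

The cut rose by half a mark's thickness (247.39 to 246.91), so the mark's centre is at the rim. The grip is 38 N at 35.8 mm, so the button is flush. I'll let it settle, check once more and hand in.

```bash
python3 -m jog '[[[30,0,0,0,0],[30,0,0,0,0],[30,0,0,0,0],[30,0,0,0,0],[30,0,0,0,0]]]'; python3 look.py; python3 -c "
from cell import r
print(r.finish_job())"
```

```text
clock: 16.43
position: [0.6132, 0.0319, 0.2831]
tcp_rot: [3.117, -0.0, 2.928]
contact_force: [4.2, -1.3, -0.9]
gripper_width: 0.036
grasp_force: 38.5
cut 246.95 mark5 [220.4  219.57 219.65] 219.99 [0.61323345 0.03193053 0.28309343]
the job is handed in; nothing more can be done
None
```

The job is handed in at 16.4 s: the stay hook measured fully home over the dowel, and the arm is holding the mast with its 10 cm mark level with the sleeve rim (to about 1 mm by the camera) and the lock button squeezed flush.

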